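# Fit the oversize cover into an equipment case

### The arm

A 6-joint arm with a two-finger parallel gripper is mounted at the origin on the work surface. World frame = base frame: x ahead of the robot, y to its left, z up, the work surface at z = 0. Lengths are in mm, angles in rad, forces in N, time in s.
With the tool pointing down it reaches from about 350 to 850 mm from the base axis. Payload 8.1 kg.
Tool frame: the origin (TCP) lies on the mounting face of the last link; the fingertips stand 173 mm ahead of it and the grasp point (between the pads) lies 155 mm ahead of it (arm.pinch_z is the distance from the TCP to the grasp point, in mm); z points along the fingers, y is the direction in which the jaws open and shut (so a half turn about z gives the same grasp; the last joint's range is limited). The gripper opens to 85 mm and grips with 20 to 120 N. Pads are 22 mm wide; open, the fingers measure 114 mm over their backs; the gripper's body (76 mm by 85 mm) begins 54 mm behind the grasp point. The pads swing forward as they close: fully open they stand 13 mm farther back than shut.
Start: joints at [1.17, 0.13, 1.488, -0, 1.523, -0.085], TCP at [186.325, 570.342, 404.692] pointing down, gripper open.
Joint ranges: [-2.96, 2.96], [-0.89, 2.26], [0.02, 2.5], [-1.34, 4.48], [0, 2.73], [-2.66, 2.66]. Speed limits (rad/s): [2.39, 2.39, 2.79, 3.14, 3.14, 3.14].

### API

Orientations are given as a unit quaternion [x, y, z, w].
In Python, from workcell import observe, optics, finish_job, arm gives the robot as it stands. The module is installed in compiled form; this text tells all that it offers.
- The arm moves only by the shell command python3 -m crank 'ROWS' [FORCE]. ROWS is JSON, one flat list of numbers, 7 for each row, row after row: the shift along the tool's x, y, z in m, then the turn, a rotation vector about the tool's x, y, z in degrees, then the opening, from -1 (shut) to 1 (fully open). In form: [dx, dy, dz, ax, ay, az, gripper, dx, dy, dz, ax, ay, az, gripper, ...]. A call has 1 to 20 rows; each row shifts and turns the commanded pose from where the row before left it, along the tool's axes as they then stand; what a row does not reach is not made up. A row lasts 1/8 s, in which the tool goes at most 62.5 mm and 10.7 degrees, less where a joint would pass 70% of its speed; a pose out of reach is approached as far as the arm can. A call with a gripper value outside its range is refused whole. The fingers move at their own pace and stop on an object; FORCE is the grip in N (left out, the last holds). Time passes only in rows, so rows that do not move let the fingers close. It gives the time, the measured TCP pose, the force and the opening at its end, in the units of the state.
- observe(): the state, without advancing time (a new reading comes with each control period).
- optics.snapshot(name): name is "side" or "top" or "wrist"; returns a dict with "img" (384x512x3 uint8, red, green, blue), "vertical_fov" (degrees; the focal length in pixels is half the picture's height over the tangent of half this angle, whatever the lens; pixels are square), "cx", "cy" (the principal point, pixels), "dist" ([k1, k2, p1, p2, k3] as OpenCV has them; the pictures are not rectified), "R" (3x3) and "t" (3): a world point X has camera coordinates R X + t. Camera axes: x right, y down, z forward; pixel columns grow to the right and rows downward; lengths in mm; the calibration is good to about 2 mm. A picture is of the moment at which its call begins. There is no depth.
- finish_job(): hands the job in, once; it reports no verdict.
The state is a dict: "t": time; "joint_pos": joint angles; "qd": joint speeds; "effort": joint torques, N m; "ee_pos": TCP position; "eef_rot": TCP orientation; "ft_force": force on the tool from outside, world axes, zero at the start; "ft_torque": the same for the moment, N m; "finger_gap": finger opening in mm.
Only numpy, scipy, OpenCV 4.12 (cv2) and the standard library are available. Lean on these libraries where they do the work, as an engineer would, in place of code of your own. Each camera call takes 0.05 s, during which the arm holds its last target.

### The job

Put the green cover panel back into the open equipment case: it is longer than the opening, so tilt it, feed one end well under the wide lip, lower the other end past the narrow lip until it lies on the ledges, then slide it back along them until it butts against the narrow-lip end, lying flat with both ends under the lips. Press it only gently against the case, and never let it drop onto the ledges; let go of it and leave the other things where they are.

Things in the scene. Friction and masses are not known exactly. Their poses are not given: they have to be found in the camera images.
- panel: loose flat green cover, 180 (its x) x 120 (its y) x 4 mm, 0.26 to 0.42 kg, lying on the bench, handle up; origin at the centre of its underside, z up. The same turned half round. A dark bridge handle crosses its middle: a bar 12 mm thick (x), 70 long (y), 22 high, from 18 to 40 mm above the panel's underside, on two posts 60 mm apart.
- panel_end_a (a point): middle of the panel's lower edge at its +x end (90 mm along +x from panel, on the underside)
- panel_end_b (a point): middle of the panel's lower edge at its -x end (90 mm along -x from panel, on the underside)
- case: fixed green box 208 (its x) x 218 (its y) x 90 mm high; origin on the bench below the centre of its inside, z up. Inside: x -99 to +99 mm, y -65 to +65 mm; the rest, y -148 to -65, is a closed bay with its top at 90 mm. The opening in its top is x -89 to +73 mm, over the full inside y. The fitted panel's origin is at x = -9 mm: one end on the -x wall, the other 8 mm under the wide lip.
- wide_lip (a point): middle of the wide lip's free edge, on its underside: x +73, y 0, z 86 mm in the case's frame. The grey lip is 4 mm thick (z 86 to 90 mm) and covers a pocket 26 mm deep, to the end wall at x +99 mm.
- narrow_lip (a point): middle of the narrow lip's free edge, on its underside: x -89, y 0, z 86 mm in the case's frame. The grey lip is 4 mm thick (z 86 to 90 mm) and covers a pocket 10 mm deep, to the end wall at x -99 mm.
- ledge_top (a point): on the case, NOT on the ledges: a mark at x +64, y 0, z 72 mm, the highest the ledges can be. The flat steel ledges, x -99 to -65 and x +55 to +99 mm of the case, are level with each other, at a height that differs each time and is not measured: tops at z 60 to 72 mm, 14 to 26 mm below the lips' underside. They do not give way. More than 30 N of panel on case does damage.
- screwdriver: loose screwdriver 160 mm long lying on the bench by the panel's +y side; leave alone
- wrench: loose wrench 150 mm long lying on the bench along the panel's -y side; leave alone
- plug_a: loose dark metal connector plug, 28 mm diameter, 40 mm tall, standing on top of the case's closed bay; leave alone
- relay: loose grey relay 30 x 22 x 35 mm standing on top of the case's closed bay; leave alone
- plug_b: another such plug, standing on the bench on the robot's side of the panel; leave alone
- screw_jar: jar 60 mm diameter, 70 mm tall at the far edge of the bench; leave alone
Not all that is in view belongs to the job. What is meant by the panel is not white, and is the larger of those in its own colour.

How it is judged:
By the outcome, as a careful person would: the job done as asked, in the order asked, and still so for the second after the job is handed in, with the robot touching nothing.
It also fails if it takes over 48 s, if anything falls off the work surface, if the arm or the gripper's body presses on something with over 40 N, if the wrist force passes 120 N, or if a joint passes its speed limit or range.

## Working session

There is one attempt and no reset: what is moved stays moved. The work goes in short steps, Python scripts to look and compute and a shell command to move; the robot and the scene stay as the last step left them, time stands still between calls to the robot, and variables do not carry over. Pictures are saved under pics/ and viewed, and the job is handed in when it is done.

```bash
mkdir -p pics; ls
python3 - <<'E'
from workcell import observe, optics, arm
import cv2
s=observe();print(s)
for n in("side","top","wrist"):
    d=optics.snapshot(n);cv2.imwrite(f"pics/{n}0.png",d["img"][:,:,::-1]);print(n,{k:v for k,v in d.items() if k!="img"})
print([a for a in dir(arm) if a[0]!='_'])
E
```

```text
pics
{'t': 0.0, 'joint_pos': array([ 1.16958416e+00,  1.31148140e-01,  1.48927448e+00, -1.94303618e-05,
        1.52298926e+00, -8.53790749e-02]), 'qd': array([-0.00128756,  0.00253359,  0.00130802,  0.00010337, -0.00048681,
        0.00165561]), 'effort': array([-1.86152094e-03, -5.69387555e+01, -5.00555241e+01, -1.54666877e-04,
        1.44184215e-02,  3.43050226e-05]), 'ee_pos': array([186.24605827, 570.12173042, 403.65455033]), 'eef_rot': array([ 1.57260486e-01,  9.87556739e-01, -8.85161655e-04, -2.09710096e-04]), 'ft_force': array([ 0.1613414 , -0.46296669, -0.59253182]), 'ft_torque': array([-0.00150579, -0.03339422,  0.00276039]), 'finger_gap': 85.61800138922484}
side {'vertical_fov': 45.399536020432855, 'cx': 251.05988662800095, 'cy': 196.65198646487391, 'dist': array([0.05443305, 0.        , 0.        , 0.        , 0.        ]), 'R': array([[ 0.77085494, -0.63688943, -0.01243061],
       [-0.32744196, -0.37942776, -0.86534174],
       [ 0.54641049,  0.67112326, -0.50102809]]), 't': array([-373.68092154,  288.66811863,  882.52713835])}
top {'vertical_fov': 47.582090515621964, 'cx': 251.66787706487946, 'cy': 187.71083193672203, 'dist': array([-0.15411465,  0.        ,  0.        ,  0.        ,  0.        ]), 'R': array([[-0.01100145, -0.99962056, -0.02525294],
       [-0.99702069,  0.01289404, -0.07604925],
       [ 0.076346  ,  0.02434105, -0.99678423]]), 't': array([  96.27227235,  556.31007628, 1171.27491769])}
wrist {'vertical_fov': 60.907713317495826, 'cx': 253.9196643313219, 'cy': 193.67820876143696, 'dist': array([0.03011723, 0.        , 0.        , 0.        , 0.        ]), 'R': array([[ 0.31111464,  0.95037043, -0.00193247],
       [ 0.91334865, -0.29843187,  0.27700662],
       [ 0.26268219, -0.08794583, -0.96086607]]), 't': array([-599.98441982,  -35.88541359,  377.8748848 ])}
['IKError', 'pinch_z']
```

View pics/top0.png

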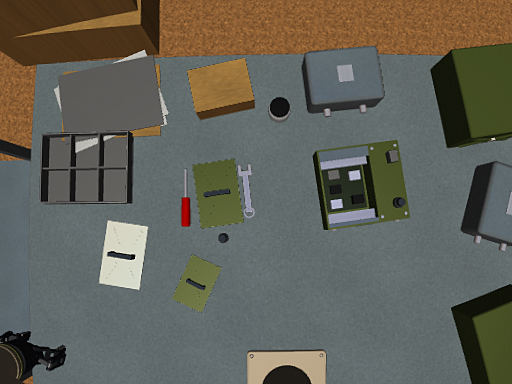

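View pics/side0.png

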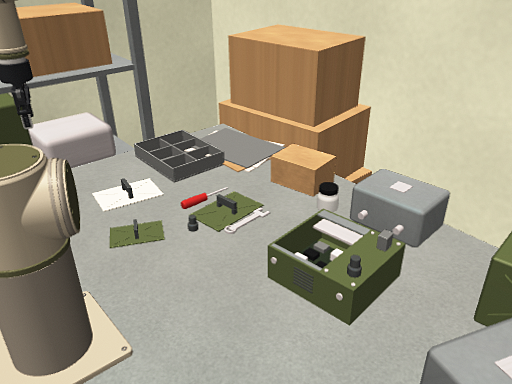

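View pics/wrist0.png

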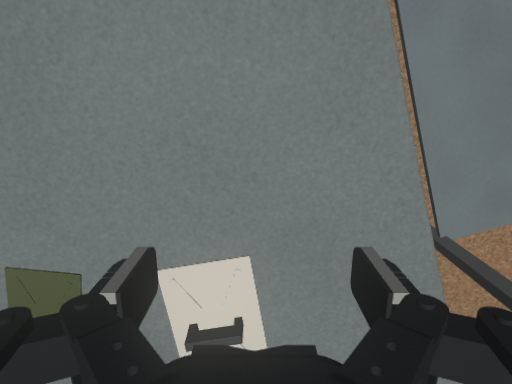

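Run:
```python
import cv2
i=cv2.imread("pics/top0.png")
cv2.imwrite("pics/top0c.png",cv2.resize(i[130:240,300:420],None,fx=5,fy=5,interpolation=cv2.INTER_CUBIC))
cv2.imwrite("pics/top0p.png",cv2.resize(i[145:245,170:270],None,fx=6,fy=6,interpolation=cv2.INTER_CUBIC))
i=cv2.imread("pics/side0.png")
cv2.imwrite("pics/side0c.png",cv2.resize(i[200:330,255:415],None,fx=4.5,fy=4.5,interpolation=cv2.INTER_CUBIC))
```

```text
(no output)
```

View pics/top0c.png

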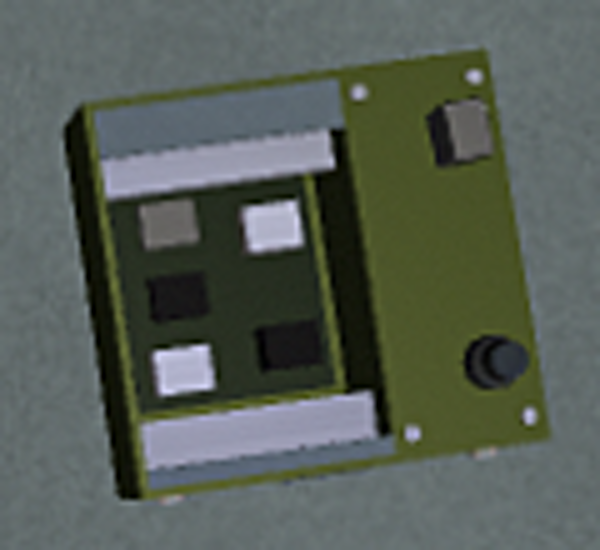

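View pics/top0p.png

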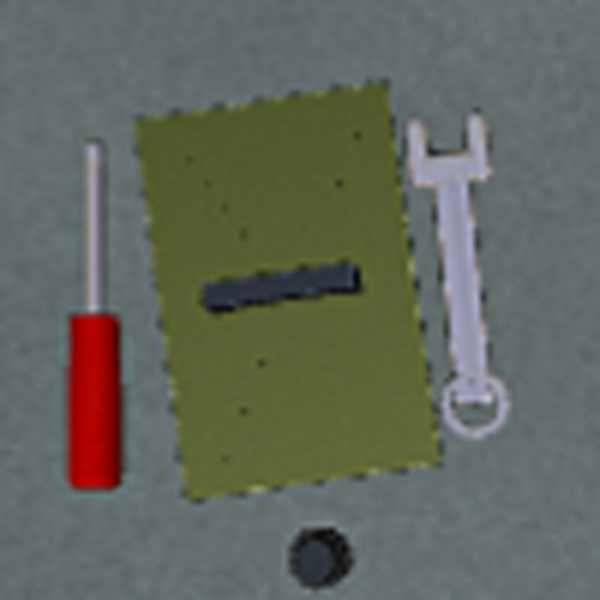

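View pics/side0c.png

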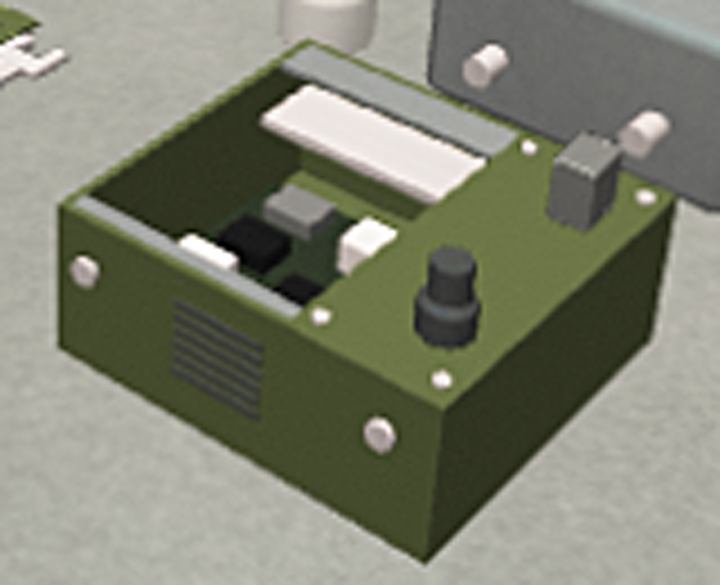

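```bash
cat > h.py <<'E'
import numpy as np, cv2
from scipy.optimize import least_squares
from workcell import observe, optics, arm
from scipy.spatial.transform import Rotation as Rn
def cam(name):
    d=optics.snapshot(name); return d
def proj(d,X):
    f=d["img"].shape[0]/2/np.tan(np.radians(d["vertical_fov"])/2)
    K=np.array([[f,0,d["cx"]],[0,f,d["cy"]],[0,0,1.]])
    p,_=cv2.projectPoints(np.asarray(X,float).reshape(-1,1,3),cv2.Rodrigues(d["R"])[0],d["t"].astype(float),K,d["dist"])
    return p.reshape(-1,2)
def W(p,X):
    c,s=np.cos(p[2]),np.sin(p[2]);X=np.asarray(X,float)
    return np.c_[p[0]+c*X[:,0]-s*X[:,1],p[1]+s*X[:,0]+c*X[:,1],X[:,2]]
def fit(obs,p0):
    f=lambda p:np.concatenate([(proj(d,W(p,X))-uv).ravel() for d,X,uv in obs])
    r=least_squares(f,p0,loss='soft_l1');return r.x,f(r.x).reshape(-1,2)
def uc(c,s,o): return (np.array(c,float)+.5)/s-.5+np.array(o)
E
python3 - <<'E'
from h import *
T=cam("top");S=cam("side")
cX=[[104,70,90],[104,-148,90],[-104,-148,90],[-104,70,90],[73,65,90],[73,-65,90],[-89,65,90],[-89,-65,90]]
cu=uc([[85,103],[485,50],[550,437],[140,498],[103,158],[335,130],[147,472],[393,436]],5,(300,130))
sX=[[-104,70,90],[-104,70,0],[-104,-148,90],[-104,-148,0],[104,-148,90],[104,70,90]]
su=uc([[60,205],[58,348],[440,408],[425,563],[675,205],[312,40]],4.5,(255,200))
for o in ([(T,cX,cu),(S,sX,su)],[(T,cX,cu)],[(S,sX,su)]):
    p,r=fit(o,[600,-150,0.1]);print("case",p,np.degrees(p[2]));print(r.round(1).tolist())
pX=[[90,60,4],[90,-60,4],[-90,-60,4],[-90,60,4],[0,35,40],[0,-35,40]]
pu=uc([[137,118],[388,83],[440,463],[190,500],[203,290],[358,265]],6,(170,145))
p,r=fit([(T,pX[:4],pu[:4])],[600,150,0.1]);print("panel",p,np.degrees(p[2]));print(r.round(1).tolist())
i=S["img"][:,:,::-1].copy()
cv2.imwrite("pics/s1p.png",cv2.resize(i[180:250,180:280],None,fx=7,fy=7,interpolation=cv2.INTER_CUBIC))
print(((proj(S,W(p,pX))-[180,180]+.5)*7-.5).round())
E
```

```text
case [ 5.54533524e+02 -1.63496242e+02  1.23461720e-01] 7.073835472456425
[[-0.4, -0.4], [0.6, -0.5], [0.2, 0.3], [0.3, 0.0], [-0.4, 0.0], [2.1, -1.0], [-0.0, -0.8], [-0.0, -0.7], [-1.2, -0.0], [-0.9, 0.2], [0.2, 0.9], [-0.7, 1.0], [0.5, -1.6], [-1.2, -0.1]]
case [ 5.53503485e+02 -1.62950358e+02  1.25341604e-01] 7.181544880250681
[[-0.7, 0.0], [0.4, -0.2], [0.0, 0.6], [0.2, 0.5], [-0.6, 0.5], [1.8, -0.6], [-0.2, -0.4], [-0.1, -0.3]]
case [ 5.56485958e+02 -1.63913161e+02  1.17404670e-01] 6.726792078850705
[[-0.4, -0.5], [-0.2, -0.3], [0.5, 0.6], [-0.5, 0.7], [1.3, -1.5], [-0.3, -0.3]]
panel [5.45528567e+02 1.85259825e+02 1.31228309e-01] 7.518828266354903
[[-0.1, 0.1], [0.2, -0.3], [0.5, 0.1], [-0.5, 0.0]]
[[376.  79.]
 [583. 174.]
 [265. 358.]
 [ 58. 245.]
 [261. 103.]
 [383. 162.]]
```

View pics/s1p.png

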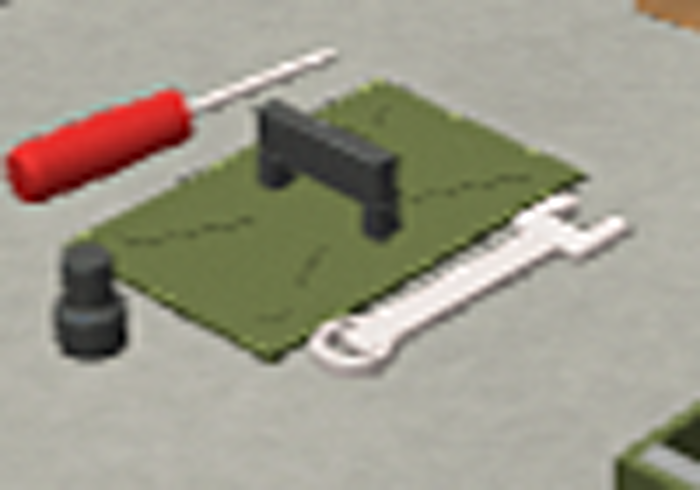

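```bash
python3 -m crank '[-0.0461,-0.0254,0.005,0,0,0,1,-0.0461,-0.0254,0.005,0,0,0,1,-0.0461,-0.0254,0.005,0,0,0,1,-0.0461,-0.0254,0.005,0,0,0,1,-0.0461,-0.0254,0.005,0,0,0,1,-0.0461,-0.0254,0.005,0,0,0,1,-0.0461,-0.0254,0.005,0,0,0,1,-0.0461,-0.0254,0.005,0,0,0,1,-0.0461,-0.0254,0.005,0,0,0,1,-0.0461,-0.0254,0.005,0,0,0,1,0,0,0,0,0,9.2,1,0,0,0,0,0,9.2,1,0,0,0,0,0,9.2,1,0,0,0,0,0,9.2,1,0,0,0,0,0,9.2,1,0,0,0,0,0,9.2,1,0,0,0,0,0,9.2,1,0,0,0,0,0,0,1]' 60
python3 - <<'E'
from h import *
s=observe();print(s["ee_pos"],s["eef_rot"],s["t"],s["ft_force"]);R=Rn.from_quat(s["eef_rot"]).as_matrix();print(R.round(4))
d=cam("wrist");cv2.imwrite("pics/w1.png",d["img"][:,:,::-1])
pX=[[90,60,4],[90,-60,4],[-90,-60,4],[-90,60,4],[0,35,40],[0,-35,40]]
print(proj(d,W([545.5,185.3,.1312],pX)).round(1))
E
```

```text
t: 2.5
ee_pos: [545.6, 185.7, 354.6]
eef_rot: [0.659, 0.752, -0.0, -0.0]
ft_force: [-0.1, 0.5, -0.8]
finger_gap: 85.3
[545.58649996 185.713101   354.55890158] [ 6.58931611e-01  7.52202842e-01 -1.10614857e-04 -6.74004524e-05] 2.5 [-0.07298352  0.50013417 -0.75993498]
[[-1.316e-01  9.913e-01 -2.000e-04]
 [ 9.913e-01  1.316e-01 -1.000e-04]
 [-0.000e+00 -3.000e-04 -1.000e+00]]
[[348.3 111.6]
 [339.  229.9]
 [167.  229.9]
 [157.5 111.6]
 [252.8 143.3]
 [252.9 219.5]]
```

View pics/w1.png

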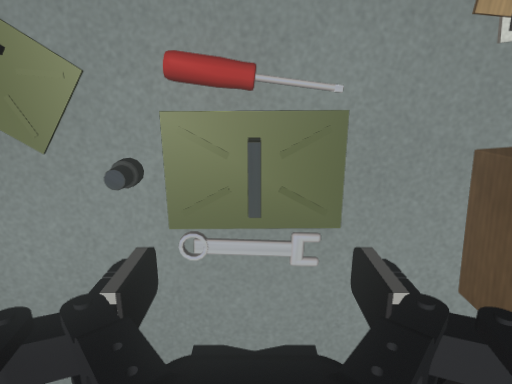

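```bash
python3 -m crank '[0,0.0013,0.03,0,0,0,1,0,0,0.03,0,0,0,1,0,0,0.03,0,0,0,1,0,0,0.03,0,0,0,1,0,0,0.026,0,0,0,1,0,0,0.012,0,0,0,1,0,0,0.01,0,0,0,1,0,0,0,0,0,0,1]' 60
python3 - <<'E'
from h import *
s=observe();print(s["ee_pos"],s["ft_force"])
E
python3 -m crank '[0,0,0,0,0,0,-1,0,0,0,0,0,0,-1,0,0,0,0,0,0,-1,0,0,0,0,0,0,-1,0,0,0,0,0,0,-1,0,0,0,0,0,0,-1]' 60
python3 - <<'E'
from h import *
s=observe();print(s["ee_pos"],s["ft_force"],s["ft_torque"],s["finger_gap"])
E
```

```text
t: 3.55
ee_pos: [546.9, 185.9, 186.6]
eef_rot: [0.659, 0.752, -0.0, -0.0]
ft_force: [-0.2, 0.7, 0.2]
finger_gap: 85.3
[546.91956875 185.89529948 186.58191176] [-0.23894092  0.72543793  0.18619561]
t: 4.3
ee_pos: [547.1, 186.0, 187.1]
eef_rot: [0.659, 0.752, 0.0, 0.0]
ft_force: [-1.4, -0.7, 3.6]
finger_gap: 11.1
[547.13461962 185.95456071 187.07167741] [-1.41862329 -0.68019543  3.62265497] [0.04180646 0.10444476 0.02722107] 11.121240096105712
```

```bash
python3 -m crank '[0,0,-0.004,0,0,0,-1,0,0,-0.01,0,0,0,-1,0,0,-0.02,0,0,0,-1,0,0,-0.03,0,0,0,-1,0,0,-0.03,0,0,0,-1,0,0,-0.03,0,0,0,-1,0,0,-0.03,0,0,0,-1,0,0,-0.02,0,0,0,-1,0,0,0,0,0,0,-1]' 60
python3 - <<'E'
from h import *
s=observe();print(s["ee_pos"],s["ft_force"],s["ft_torque"],s["finger_gap"],Rn.from_quat(s["eef_rot"]).as_matrix().round(4))
d=cam("wrist");cv2.imwrite("pics/w2.png",d["img"][:,:,::-1])
d=cam("side");cv2.imwrite("pics/s2.png",d["img"][:,:,::-1])
E
```

```text
t: 5.42
ee_pos: [547.5, 186.1, 363.4]
eef_rot: [0.659, 0.752, 0.002, 0.001]
ft_force: [0.0, 0.4, -3.6]
finger_gap: 11.3
[547.51403517 186.06133902 363.41093118] [ 0.00499598  0.43344882 -3.56885118] [-0.0303318  -0.03973966  0.00539538] 11.253628072993582 [[-1.306e-01  9.914e-01  4.300e-03]
 [ 9.914e-01  1.306e-01  1.000e-03]
 [ 5.000e-04  4.400e-03 -1.000e+00]]
```

View pics/w2.png

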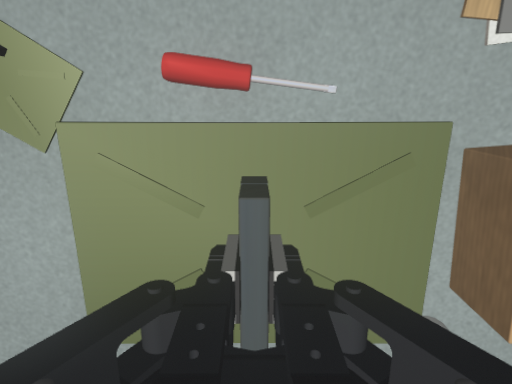

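View pics/s2.png

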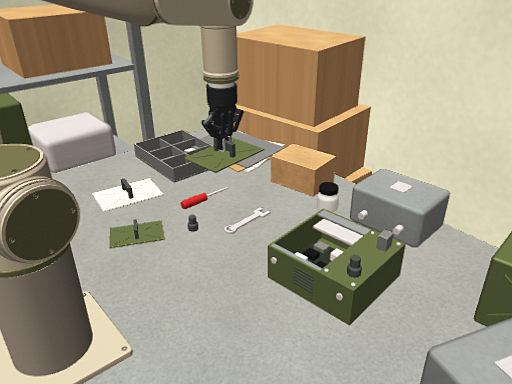

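```bash
python3 -m crank '[-0.03,-0.003,0,0,0,0,-1,-0.05,-0.0045,0,0,0,0,-1,-0.05,-0.0045,0,0,0,0,-1,-0.05,-0.0045,0,0,0,0,-1,-0.05,-0.0045,0,0,0,0,-1,-0.05,-0.0045,0,0,0,0,-1,-0.045,-0.0045,0,0,0,0,-1,-0.022,-0.002,0,0,0,0.4,-1,0,0,0,4,0,0,-1,0,0,0,4,0,0,-1,0,0,0,2,0,0,-1,0,0,0,0,0,0,-1,0,0,0,0,0,0,-1]' 60
cat >> h.py <<'E'
CASE=[555.3,-163.0,np.radians(7.1)]
def panel(s=None,L=187.,off=(0,0)):
    "panel points in case frame, from tool pose"
    s=s or observe();R=Rn.from_quat(s["eef_rot"]).as_matrix()
    pts=np.array([[off[0],90+off[1],L],[off[0],off[1],L],[off[0],-90+off[1],L]])
    w=s["ee_pos"]+pts@R.T
    c,sn=np.cos(CASE[2]),np.sin(CASE[2]);q=w-[CASE[0],CASE[1],0]
    return np.c_[c*q[:,0]+sn*q[:,1],-sn*q[:,0]+c*q[:,1],q[:,2]]
def rep():
    s=observe();R=Rn.from_quat(s["eef_rot"]).as_matrix()
    P=panel(s);print("t",round(s["t"],2),"a",P[0].round(1),"c",P[1].round(1),"b",P[2].round(1),"pitch",round(np.degrees(np.arcsin(-R[2,1])),2),"roll",round(np.degrees(np.arcsin(R[2,0])),2),"yaw",round(np.degrees(np.arctan2(R[1,1],R[0,1])),2))
    f=s["ft_force"];c,sn=np.cos(CASE[2]),np.sin(CASE[2]);print("F case",np.round([c*f[0]+sn*f[1],-sn*f[0]+c*f[1],f[2]],2),"T",s["ft_torque"].round(3),"gap",round(s["finger_gap"],1),"tcp",s["ee_pos"].round(1))
E
python3 - <<'E'
from h import *
rep()
for n in("wrist","top","side"):
    d=cam(n);cv2.imwrite(f"pics/{n}3.png",d["img"][:,:,::-1])
i=cv2.imread("pics/top3.png");cv2.imwrite("pics/top3c.png",cv2.resize(i[120:240,290:420],None,fx=5,fy=5,interpolation=cv2.INTER_CUBIC))
i=cv2.imread("pics/side3.png");cv2.imwrite("pics/side3c.png",cv2.resize(i[180:330,250:420],None,fx=4,fy=4,interpolation=cv2.INTER_CUBIC))
E
```

```text
t: 7.15
ee_pos: [560.6, -162.0, 360.4]
eef_rot: [0.659, 0.747, -0.065, -0.058]
ft_force: [-0.2, -1.0, -2.4]
finger_gap: 10.8
t 7.15 a [ 61.7   0.4 160.7] c [-27.    0.4 176.2] b [-115.6    0.3  191.8] pitch 9.96 roll 0.01 yaw 7.13
F case [-0.32 -0.98 -2.43] T [ 0.03  -0.178 -0.011] gap 10.8 tcp [ 560.6 -162.   360.4]
```

View pics/wrist3.png

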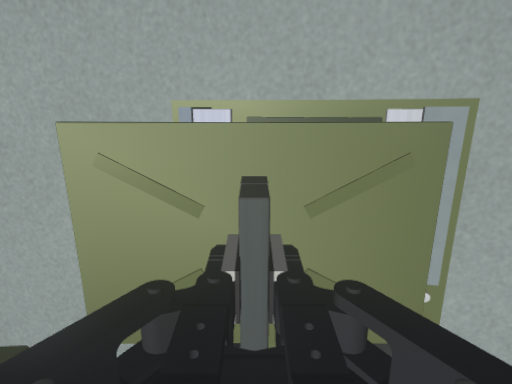

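View pics/top3c.png

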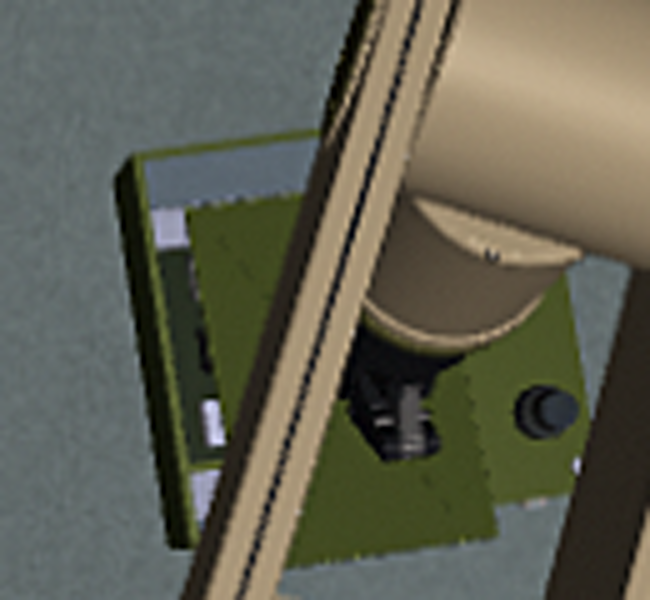

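View pics/side3c.png

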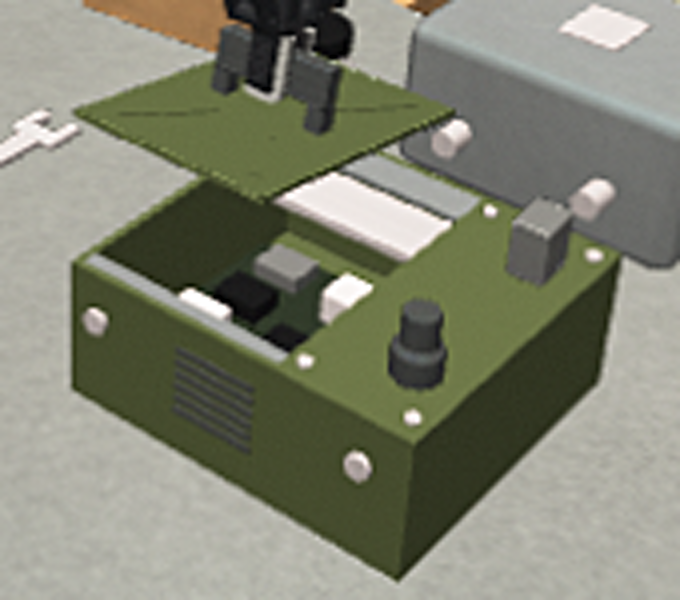

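Run:
```python
import cv2
i=cv2.imread("pics/wrist3.png")
cv2.imwrite("pics/w3l.png",cv2.resize(i[90:130,160:260],None,fx=8,fy=8,interpolation=cv2.INTER_CUBIC))
cv2.imwrite("pics/w3r.png",cv2.resize(i[90:130,380:480],None,fx=8,fy=8,interpolation=cv2.INTER_CUBIC))
```

```text
(no output)
```

View pics/w3l.png

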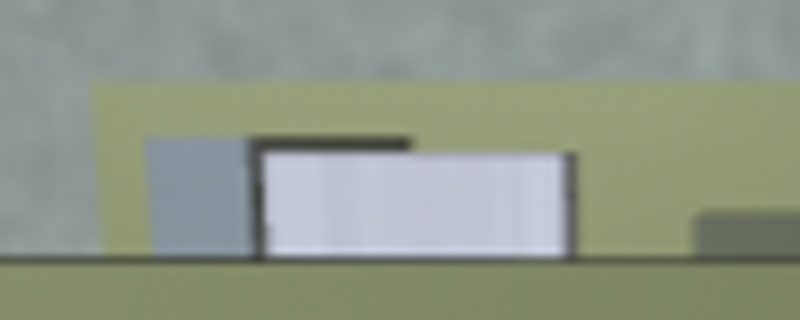

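View pics/w3r.png

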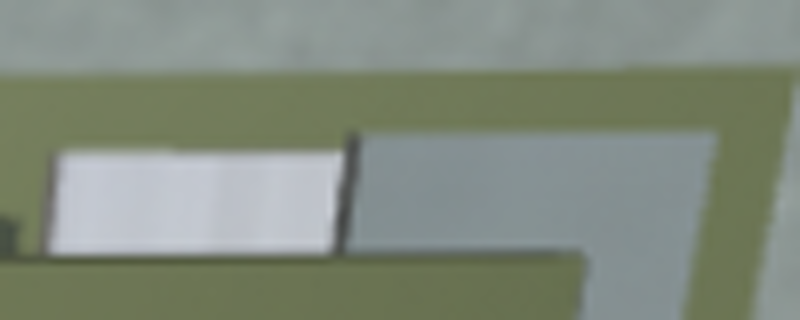

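Run:
```python
from h import *
d=cam("wrist")
L=uc([[92,82],[145,137],[250,137],[563,153]],8,(160,90));Rr=uc([[795,68],[718,131],[358,132],[60,150]],8,(380,90))
uv=np.r_[L,Rr]
def f(p):
    X=[[-104,70,90],[-99,65,90],[-89,65,90],[-65,65,p[3]],[104,70,90],[99,65,90],[73,65,90],[55,65,p[3]]]
    return (proj(d,W(p,X))-uv).ravel()
r=least_squares(f,[555,-163,.12,66],loss='soft_l1');print(r.x,np.degrees(r.x[2]));print(r.fun.reshape(-1,2).round(1).tolist())
# panel corners predicted from tool
s=observe();R=Rn.from_quat(s["eef_rot"]).as_matrix()
for L in(185,187,189):
  pts=np.array([[60,90,L-4],[60,-90,L-4]]);print(L,proj(d,s["ee_pos"]+pts@R.T).round(1))
```

```text
[ 5.54909209e+02 -1.62385301e+02  1.26311135e-01  6.38268976e+01] 7.237094945187653
[[-0.8, 0.2], [-0.6, 0.4], [-0.9, 0.4], [-0.0, -2.2], [0.8, 0.0], [0.0, 0.5], [0.7, 0.7], [0.2, -2.1]]
185 [[454.7 124. ]
 [ 48.2 124.2]]
187 [[452.1 123.7]
 [ 51.  123.9]]
189 [[449.5 123.4]
 [ 53.6 123.6]]
```

```bash
sed -i 's/^CASE=.*/CASE=[554.3,-162.7,np.radians(7.15)]/' h.py
python3 -m crank '[0,0.0017,0.0098,0,0,0,-1,0,0.0035,0.0197,0,0,0,-1,0,0.0035,0.0197,0,0,0,-1,0,0.0026,0.0148,0,0,0,-1,0,0.0017,0.0098,0,0,0,-1,0,0.0017,0.0098,0,0,0,-1,0,0,0,0,0,0,-1]' 60
python3 - <<'E'
from h import *
rep()
d=cam("side");cv2.imwrite("pics/s4.png",cv2.resize(d["img"][180:330,250:420,::-1],None,fx=4,fy=4,interpolation=cv2.INTER_CUBIC))
E
```

```text
t: 8.22
ee_pos: [560.3, -162.2, 275.0]
eef_rot: [0.659, 0.747, -0.066, -0.058]
ft_force: [-1.3, 0.0, -3.0]
finger_gap: 10.8
t 8.22 a [61.9 -0.2 75.2] c [-26.7  -0.1  90.9] b [-1.153e+02 -1.000e-01  1.066e+02] pitch 10.06 roll 0.03 yaw 7.11
F case [-1.33  0.19 -2.98] T [-0.033 -0.212 -0.032] gap 10.8 tcp [ 560.3 -162.2  275. ]
```

View pics/s4.png

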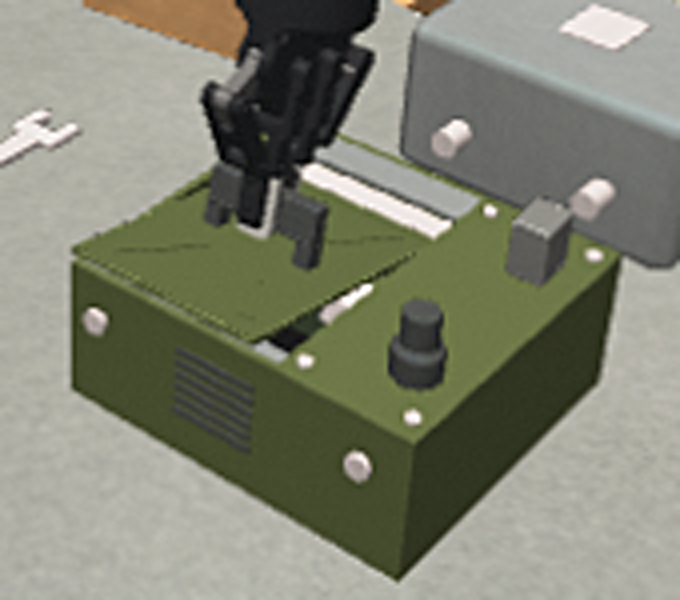

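```bash
python3 -m crank '[0,0.0049,-0.0009,0,0,0,-1,0,0.0049,-0.0009,0,0,0,-1,0,0.0049,-0.0009,0,0,0,-1,0,0.0049,-0.0009,0,0,0,-1,0,0.003,-0.0005,0,0,0,-1,0,0,0,0,0,0,-1]' 60
python3 - <<'E'
from h import *
rep()
d=cam("side");cv2.imwrite("pics/s5.png",cv2.resize(d["img"][180:330,250:420,::-1],None,fx=4,fy=4,interpolation=cv2.INTER_CUBIC))
E
python3 -m crank '[0,0.002,-0.0003,0,0,0,-1,0,0.002,-0.0004,0,0,0,-1,0,0.002,-0.0003,0,0,0,-1,0,0,0,0,0,0,-1]' 60
python3 - <<'E'
from h import *
rep()
d=cam("side");cv2.imwrite("pics/s6.png",cv2.resize(d["img"][180:330,250:420,::-1],None,fx=4,fy=4,interpolation=cv2.INTER_CUBIC))
E
```

```text
t: 9.02
ee_pos: [583.5, -159.4, 275.8]
eef_rot: [0.659, 0.747, -0.065, -0.058]
ft_force: [0.0, 0.2, -2.1]
finger_gap: 10.7
t 9.03 a [85.5 -0.4 76. ] c [-3.1 -0.3 91.7] b [-91.8  -0.3 107.3] pitch 10.01 roll 0.0 yaw 7.12
F case [ 0.07  0.19 -2.06] T [ 0.02  -0.197  0.014] gap 10.7 tcp [ 583.5 -159.4  275.8]
t: 9.57
ee_pos: [589.5, -158.7, 275.9]
eef_rot: [0.659, 0.747, -0.065, -0.058]
ft_force: [-0.8, 1.1, -3.8]
finger_gap: 11.0
t 9.57 a [91.6 -0.4 76.1] c [ 2.9 -0.4 91.7] b [-85.7  -0.3 107.4] pitch 9.99 roll -0.0 yaw 7.11
F case [-0.61  1.18 -3.81] T [ 0.022 -0.2    0.028] gap 11.0 tcp [ 589.5 -158.7  275.9]
```

View pics/s6.png

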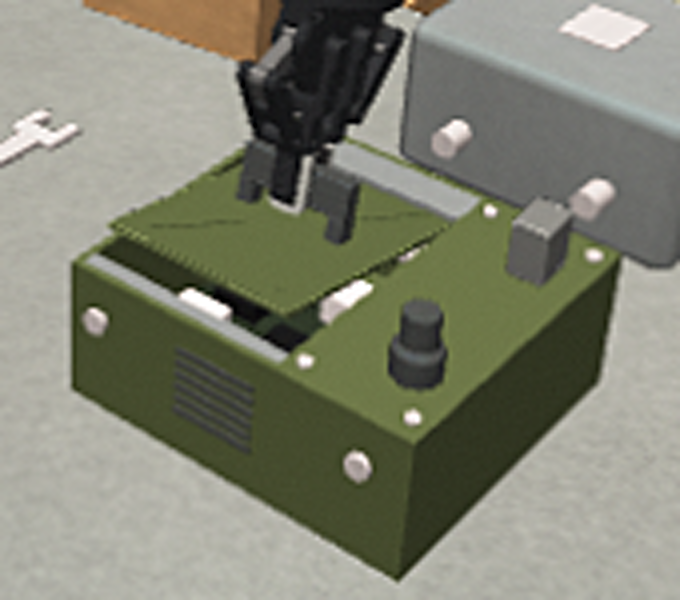

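```bash
chk(){ python3 -c "from h import *;rep()"; }
python3 -m crank '[0,0.0018,0.001,0,0,0,-1,0,0.0012,0,0,0,0,-1,0,0,0,0,0,0,-1]' 60 >/dev/null; chk
python3 -m crank '[0,0.001,-0.0002,0,0,0,-1,0,0,0,0,0,0,-1]' 60 >/dev/null; chk
python3 -m crank '[0,0.001,-0.0002,0,0,0,-1,0,0,0,0,0,0,-1]' 60 >/dev/null; chk
```

```text
t 10.0 a [94.2 -0.4 74.5] c [ 5.6 -0.3 90.1] b [-83.   -0.3 105.7] pitch 10.0 roll 0.01 yaw 7.11
F case [ 0.42  0.04 -1.41] T [ 0.04  -0.148 -0.058] gap 10.8 tcp [ 592.1 -158.3  274.3]
t 10.25 a [95.3 -0.5 74.7] c [ 6.7 -0.4 90.3] b [-82.   -0.4 105.9] pitch 9.99 roll -0.0 yaw 7.11
F case [ 0.65  0.41 -2.46] T [ 0.035 -0.148 -0.01 ] gap 11.4 tcp [ 593.2 -158.3  274.5]
t 10.5 a [96.3 -0.4 74.7] c [ 7.7 -0.4 90.3] b [-80.9  -0.3 105.9] pitch 9.99 roll -0.0 yaw 7.11
F case [ 1.05 -0.36 -2.19] T [-0.023 -0.174 -0.021] gap 10.9 tcp [ 594.2 -158.1  274.5]
```

```bash
chk(){ python3 -c "from h import *;rep()"; }
python3 -m crank '[0,0.0007,-0.0001,0,0,0,-1,0,0,0,0,0,0,-1]' 60 >/dev/null; chk
python3 -m crank '[0,0.0007,-0.0001,0,0,0,-1,0,0,0,0,0,0,-1]' 60 >/dev/null; chk
```

```text
t 10.75 a [97.  -0.5 74.6] c [ 8.3 -0.4 90.2] b [-80.3  -0.3 105.8] pitch 10.0 roll -0.0 yaw 7.11
F case [-0.33 -0.15 -2.79] T [ 0.003 -0.197  0.004] gap 10.7 tcp [ 594.8 -158.   274.4]
t 11.0 a [97.7 -0.4 74.6] c [ 9.1 -0.4 90.2] b [-79.6  -0.3 105.8] pitch 10.0 roll 0.0 yaw 7.11
F case [-0.09 -0.26 -2.65] T [ 0.005 -0.187  0.013] gap 11.2 tcp [ 595.6 -157.9  274.4]
```

```bash
chk(){ python3 -c "from h import *;rep()"; }
python3 -m crank '[0,0.0007,-0.0001,0,0,0,-1,0,0,0,0,0,0,-1]' 60 >/dev/null; chk
python3 -m crank '[0,0.0007,-0.0001,0,0,0,-1,0,0,0,0,0,0,-1]' 60 >/dev/null; chk
```

```text
t 11.25 a [98.3 -0.5 74.5] c [ 9.7 -0.4 90.1] b [-79.   -0.3 105.8] pitch 10.01 roll 0.0 yaw 7.11
F case [ 0.44 -0.63 -2.46] T [-0.021 -0.131  0.031] gap 11.4 tcp [ 596.2 -157.9  274.3]
t 11.5 a [98.5 -0.5 74.3] c [ 9.9 -0.4 90.1] b [-78.7  -0.4 105.8] pitch 10.07 roll 0.01 yaw 7.1
F case [-3.65 -1.04 -0.53] T [-0.128  0.522  0.124] gap 11.2 tcp [ 596.6 -157.9  274.2]
```

```bash
chk(){ python3 -c "from h import *;rep()"; }
python3 -m crank '[0,-0.0041,0.0003,0,0,0,-1,0,0,0,0,0,0,-1]' 60 >/dev/null; chk
python3 -m crank '[0,-0.0064,0.0033,-2,0,0,-1,0,-0.0065,0.0032,-2,0,0,-1,0,-0.0064,0.0033,-2,0,0,-1,0,0,0,0,0,0,-1]' 60 >/dev/null; chk
python3 - <<'E'
from h import *
d=cam("side");cv2.imwrite("pics/s7.png",cv2.resize(d["img"][180:330,250:420,::-1],None,fx=4,fy=4,interpolation=cv2.INTER_CUBIC))
d=cam("wrist");cv2.imwrite("pics/w7.png",d["img"][:,:,::-1])
E
```

```text
t 11.75 a [95.  -0.5 75.1] c [ 6.4 -0.4 90.7] b [-82.2  -0.3 106.2] pitch 9.96 roll -0.0 yaw 7.1
F case [ 0.48 -0.49 -2.05] T [ 0.052 -0.167  0.021] gap 10.8 tcp [ 592.8 -158.3  274.9]
t 12.25 a [94.6 -0.4 74.8] c [ 4.8 -0.3 81.1] b [-84.9  -0.2  87.4] pitch 4.01 roll 0.01 yaw 7.08
F case [-0.23 -0.36 -2.47] T [ 0.008 -0.075 -0.039] gap 10.9 tcp [ 572.1 -160.8  267.7]
```

View pics/s7.png

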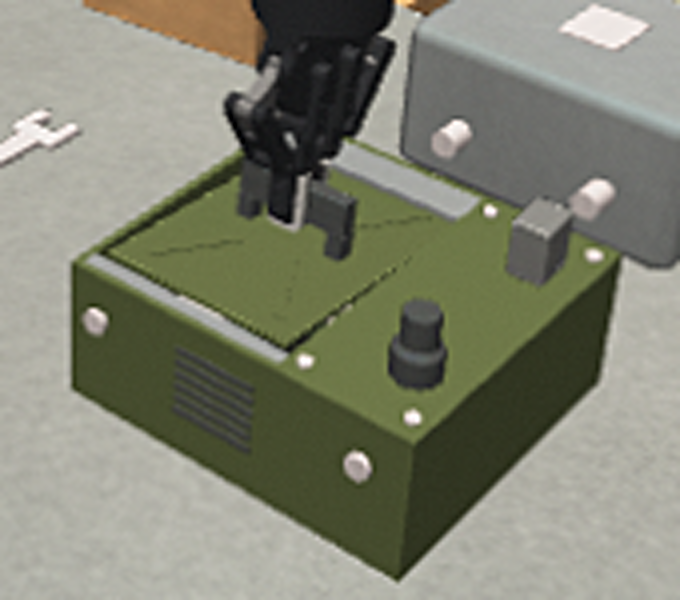

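View pics/w7.png

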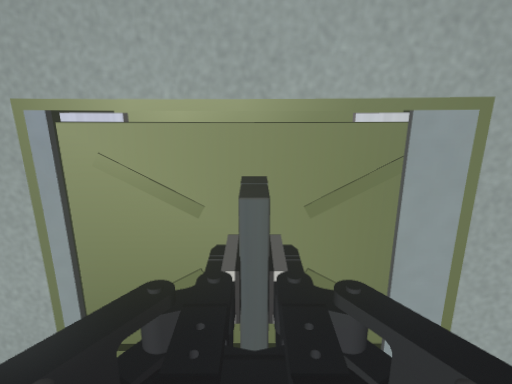

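```bash
chk(){ python3 -c "from h import *;rep()"; }
python3 -m crank '[0,-0.0065,0.0033,-2,0,0,-1,0,-0.0065,0.0032,-2,0,0,-1,0,0,0,0,0,0,-1]' 60 >/dev/null; chk
python3 -m crank '[0,0,0.001,0,0,0,-1,0,0,0.001,0,0,0,-1,0,0,0,0,0,0,-1]' 60 >/dev/null; chk
```

```text
t 12.72 a [94.7 -0.4 74.7] c [ 4.7 -0.3 74.8] b [-85.3  -0.2  74.9] pitch 0.05 roll 0.01 yaw 7.1
F case [-0.59 -0.17 -2.99] T [-0.049 -0.065  0.014] gap 10.9 tcp [ 559.1 -162.4  261.8]
t 13.1 a [95.1 -0.4 72.8] c [ 5.1 -0.3 72.8] b [-84.9  -0.3  72.8] pitch 0.02 roll 0.01 yaw 7.12
F case [ 0.32 -0.16 -2.69] T [ 0.021  0.026 -0.023] gap 10.9 tcp [ 559.5 -162.4  259.8]
```

```bash
chk(){ python3 -c "from h import *;rep()"|cut -c1-150; }
python3 -m crank '[0,0,0.001,0,0,0,-1,0,0,0,0,0,0,-1]' 60 >/dev/null; chk
python3 -m crank '[0,0,0.001,0,0,0,-1,0,0,0,0,0,0,-1]' 60 >/dev/null; chk
python3 -m crank '[0,0,0.001,0,0,0,-1,0,0,0,0,0,0,-1]' 60 >/dev/null; chk
```

```text
t 13.35 a [95.  -0.4 71.8] c [ 5.  -0.3 71.8] b [-85.   -0.3  71.8] pitch 0.01 roll 0.0 yaw 7.11
F case [ 0.04 -0.42 -2.94] T [-0.009 -0.004 -0.004] gap 10.8 tcp [ 559.3 -162.4  258.8]
t 13.6 a [95.  -0.4 70.8] c [ 5.  -0.4 70.8] b [-85.   -0.3  70.8] pitch 0.01 roll 0.0 yaw 7.1
F case [ 0.77 -0.68 -1.7 ] T [-0.013 -0.027 -0.032] gap 11.0 tcp [ 559.3 -162.5  257.8]
t 13.85 a [94.9 -0.4 69.8] c [ 4.9 -0.3 69.8] b [-85.1  -0.3  69.8] pitch 0.01 roll 0.01 yaw 7.1
F case [ 0.08  0.15 -3.36] T [ 0.039 -0.07  -0.039] gap 10.7 tcp [ 559.3 -162.4  256.8]
```

```bash
chk(){ python3 -c "from h import *;rep()"|cut -c1-150; }
python3 -m crank '[0,0,0.001,0,0,0,-1,0,0,0,0,0,0,-1]' 60 >/dev/null; chk
python3 -m crank '[0,0,0.0007,0,0,0,-1,0,0,0,0,0,0,-1]' 60 >/dev/null; chk
python3 -m crank '[0,0,0.0007,0,0,0,-1,0,0,0,0,0,0,-1]' 60 >/dev/null; chk
```

```text
t 14.1 a [94.9 -0.4 68.8] c [ 4.9 -0.3 68.8] b [-85.1  -0.3  68.8] pitch 0.01 roll 0.01 yaw 7.1
F case [-0.02 -0.57 -2.53] T [-0.036  0.008  0.017] gap 10.9 tcp [ 559.3 -162.4  255.8]
t 14.35 a [94.9 -0.4 68.1] c [ 4.9 -0.4 68.1] b [-85.1  -0.3  68.1] pitch 0.01 roll 0.0 yaw 7.11
F case [ 0.2   0.03 -3.05] T [ 0.032 -0.006  0.029] gap 11.2 tcp [ 559.3 -162.5  255.1]
t 14.6 a [95.  -0.4 67.4] c [ 5.  -0.4 67.4] b [-85.   -0.3  67.4] pitch 0.01 roll 0.0 yaw 7.11
F case [-0.09  0.33 -3.48] T [0.004 0.041 0.013] gap 10.6 tcp [ 559.3 -162.5  254.4]
```

```bash
chk(){ python3 -c "from h import *;rep()"|cut -c1-150; }
python3 -m crank '[0,0,0.0007,0,0,0,-1,0,0,0,0,0,0,-1]' 60 >/dev/null; chk
python3 -m crank '[0,0,0.0007,0,0,0,-1,0,0,0,0,0,0,-1]' 60 >/dev/null; chk
```

```text
t 14.85 a [95.  -0.4 66.7] c [ 5.  -0.4 66.7] b [-85.   -0.3  66.7] pitch 0.01 roll 0.0 yaw 7.11
F case [-1.28 -0.5  -2.49] T [ 0.014 -0.034  0.014] gap 11.1 tcp [ 559.3 -162.4  253.7]
t 15.1 a [95.  -0.4 66. ] c [ 5.  -0.4 66. ] b [-85.   -0.3  66. ] pitch 0.01 roll 0.0 yaw 7.11
F case [-0.62  0.77 -2.72] T [-0.007 -0.057 -0.018] gap 11.3 tcp [ 559.3 -162.4  253. ]
```

```bash
chk(){ python3 -c "from h import *;rep()"|cut -c1-150; }
python3 -m crank '[0,0,0.0007,0,0,0,-1,0,0,0,0,0,0,-1]' 60 >/dev/null; chk
```

```text
t 15.35 a [95.1 -0.5 65.4] c [ 5.1 -0.4 65.4] b [-84.9  -0.3  65.4] pitch -0.01 roll -0.0 yaw 7.11
F case [ 0.72 -0.79 -2.82] T [ 0.056 -0.004  0.009] gap 11.0 tcp [ 559.4 -162.5  252.4]
```

```bash
chk(){ python3 -c "from h import *;rep()"|cut -c1-150; }
python3 -m crank '[0,0,0.0007,0,0,0,-1,0,0,0,0,0,0,-1]' 60 >/dev/null; chk
python3 -m crank '[0,0,0.0007,0,0,0,-1,0,0,0,0,0,0,-1]' 60 >/dev/null; chk
```

```text
t 15.6 a [95.1 -0.5 65.4] c [ 5.1 -0.5 65.4] b [-84.9  -0.4  65.4] pitch -0.01 roll -0.01 yaw 7.11
F case [-3.01  1.72  4.78] T [ 0.213  0.646 -0.007] gap 11.5 tcp [ 559.4 -162.5  252.4]
t 15.85 a [95.3 -0.6 65.4] c [ 5.3 -0.5 65.4] b [-84.7  -0.5  65.3] pitch -0.03 roll -0.02 yaw 7.11
F case [-6.01  4.36 10.03] T [ 0.392  0.991 -0.001] gap 11.0 tcp [ 559.5 -162.5  252.4]
```

```bash
chk(){ python3 -c "from h import *;rep()"|cut -c1-150; }
python3 -m crank '[0,0,0.0007,0,0,0,-1,0,0,0,0,0,0,-1]' 60 >/dev/null; chk
```

```text
t 16.1 a [95.4 -0.7 65.4] c [ 5.4 -0.6 65.4] b [-84.6  -0.5  65.3] pitch -0.05 roll -0.03 yaw 7.11
F case [-8.77  3.68 14.49] T [0.489 1.339 0.022] gap 10.8 tcp [ 559.6 -162.5  252.4]
```

```bash
chk(){ python3 -c "from h import *;rep()"|cut -c1-150; }
python3 -m crank '[0,0,-0.0015,0,0,0,-1,0,0,0,0,0,0,-1]' 60 >/dev/null; chk
```

```text
t 16.35 a [95.4 -0.6 65.5] c [ 5.4 -0.6 65.4] b [-84.6  -0.5  65.3] pitch -0.05 roll -0.03 yaw 7.11
F case [-2.53  0.86  6.57] T [0.199 0.365 0.009] gap 10.9 tcp [ 559.6 -162.5  252.4]
```

```bash
chk(){ python3 -c "from h import *;rep()"|cut -c1-150; }
python3 -m crank '[0,-0.001,-0.0006,0,0,0,-1,0,-0.002,0,0,0,0,-1,0,0,0,0,0,0,-1]' 60 >/dev/null; chk
python3 -m crank '[0,-0.002,0,0,0,0,-1,0,-0.002,0,0,0,0,-1,0,-0.002,0,0,0,0,-1,0,0,0,0,0,0,-1]' 60 >/dev/null; chk
```

```text
t 16.73 a [92.1 -0.6 65.5] c [ 2.1 -0.5 65.4] b [-87.9  -0.4  65.4] pitch -0.02 roll -0.01 yaw 7.1
F case [0.81 0.06 1.09] T [ 0.03  -0.22   0.028] gap 11.1 tcp [ 556.4 -162.9  252.4]
t 17.23 a [85.7 -0.5 65.4] c [-4.3 -0.4 65.4] b [-94.3  -0.3  65.5] pitch 0.02 roll 0.0 yaw 7.1
F case [0.02 0.39 1.93] T [-0.014 -0.078  0.01 ] gap 10.9 tcp [ 550.2 -163.6  252.4]
```

Sliding along the ledges with about 4 N of contact force. Next I approach the narrow-end wall.

```bash
chk(){ python3 -c "from h import *;rep()"|cut -c1-150; }
python3 -m crank '[0,-0.0015,0,0,0,0,-1,0,-0.0015,0,0,0,0,-1,0,0,0,0,0,0,-1]' 60 >/dev/null; chk
python3 -m crank '[0,-0.001,0,0,0,0,-1,0,0,0,0,0,0,-1]' 60 >/dev/null; chk
python3 -m crank '[0,-0.0007,0,0,0,0,-1,0,0,0,0,0,0,-1]' 60 >/dev/null; chk
```

```text
t 17.6 a [82.9 -0.5 65.4] c [-7.1 -0.4 65.4] b [-97.1  -0.3  65.4] pitch 0.01 roll -0.0 yaw 7.1
F case [1.76 0.44 1.05] T [ 0.045 -0.177  0.019] gap 11.1 tcp [ 547.3 -164.   252.4]
t 17.85 a [82.  -0.4 65.4] c [-8.  -0.4 65.4] b [-98.   -0.3  65.4] pitch 0.0 roll 0.0 yaw 7.1
F case [0.75 0.07 2.04] T [ 0.024 -0.217 -0.022] gap 10.9 tcp [ 546.4 -164.1  252.4]
t 18.1 a [81.3 -0.5 65.4] c [-8.7 -0.4 65.4] b [-98.7  -0.3  65.4] pitch -0.0 roll -0.0 yaw 7.11
F case [ 1.6  -0.27  1.01] T [ 0.08  -0.267  0.046] gap 11.2 tcp [ 545.7 -164.2  252.4]
```

```bash
chk(){ python3 -c "from h import *;rep()"|cut -c1-150; }
python3 -m crank '[0,-0.0005,0,0,0,0,-1,0,0,0,0,0,0,-1]' 60 >/dev/null; chk
python3 -m crank '[0,-0.0005,0,0,0,0,-1,0,0,0,0,0,0,-1]' 60 >/dev/null; chk
```

```text
t 18.35 a [81.1 -0.4 65.5] c [-8.9 -0.3 65.4] b [-98.9  -0.3  65.4] pitch -0.03 roll -0.0 yaw 7.11
F case [4.42 0.57 0.27] T [ 0.165 -0.589  0.089] gap 10.6 tcp [ 545.4 -164.1  252.4]
t 18.6 a [81.  -0.3 65.7] c [-9.  -0.2 65.6] b [-99.   -0.2  65.4] pitch -0.08 roll -0.0 yaw 7.12
F case [ 6.03  1.79 -1.08] T [ 0.224 -1.004  0.103] gap 10.6 tcp [ 545.2 -164.1  252.6]
```

```bash
chk(){ python3 -c "from h import *;rep()"|cut -c1-150; }
python3 -m crank '[0,-0.0005,0,0,0,0,-1,0,0,0,0,0,0,-1]' 60 >/dev/null; chk
```

```text
t 18.85 a [81.  -0.3 66. ] c [-9.  -0.2 65.8] b [-99.   -0.2  65.6] pitch -0.14 roll -0.01 yaw 7.12
F case [ 6.74  0.87 -1.84] T [ 0.358 -1.26   0.061] gap 10.8 tcp [ 544.9 -164.1  252.8]
```

```bash
chk(){ python3 -c "from h import *;rep()"|cut -c1-150; }
python3 -m crank '[0,0.0007,0.0003,0,0,0,-1,0,0,0,0,0,0,-1]' 60 >/dev/null; chk
```

```text
t 19.1 a [81.1 -0.3 65.5] c [-8.9 -0.2 65.4] b [-98.9  -0.2  65.3] pitch -0.06 roll 0.0 yaw 7.12
F case [4.43 2.08 2.27] T [ 0.361 -0.676  0.087] gap 10.9 tcp [ 545.3 -164.1  252.4]
```

```bash
chk(){ python3 -c "from h import *;rep()"|cut -c1-150; }
python3 -m crank '[0,0,0,0,0,0,-1,0,0,0,0,0,0,-1]' 20 >/dev/null; chk
python3 -m crank '[0,0,0,0,0,0,-0.5,0,0,0,0,0,0,-0.2,0,0,0,0,0,0,0,0,0,0,0,0,0,0]' >/dev/null; chk
python3 - <<'E'
from h import *
d=cam("side");cv2.imwrite("pics/s8.png",cv2.resize(d["img"][180:330,250:420,::-1],None,fx=4,fy=4,interpolation=cv2.INTER_CUBIC))
d=cam("wrist");cv2.imwrite("pics/w8.png",d["img"][:,:,::-1])
E
```

```text
t 19.35 a [81.1 -0.3 65.5] c [-8.9 -0.2 65.4] b [-98.9  -0.2  65.3] pitch -0.06 roll 0.0 yaw 7.12
F case [5.86 2.36 1.15] T [ 0.303 -0.74   0.07 ] gap 11.2 tcp [ 545.3 -164.1  252.4]
t 19.85 a [80.2 -0.5 64.9] c [-9.8 -0.4 64.9] b [-99.8  -0.3  65. ] pitch 0.03 roll 0.01 yaw 7.1
F case [ 0.46  0.86 -0.29] T [-0.012  0.021 -0.007] gap 42.7 tcp [ 544.8 -164.3  251.9]
```

View pics/s8.png

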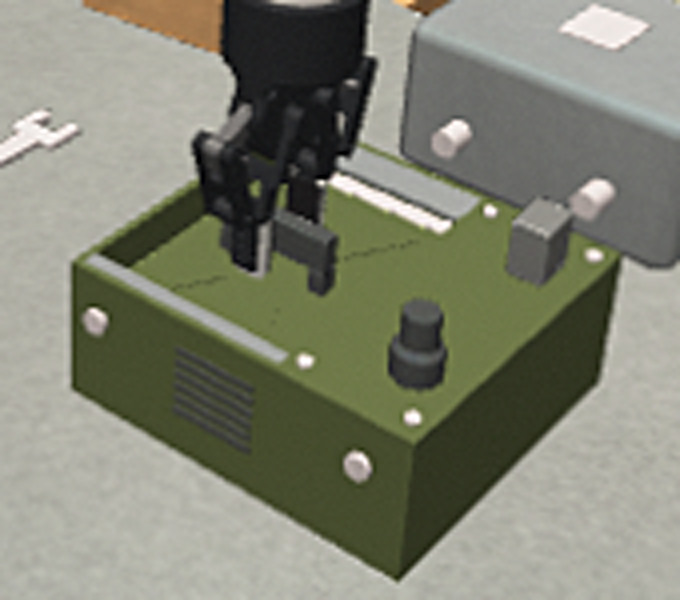

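View pics/w8.png

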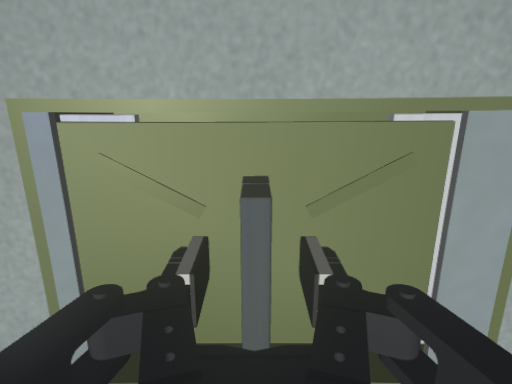

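```bash
python3 -m crank '[0,0,-0.005,0,0,0,0,0,0,-0.015,0,0,0,0,0,0,-0.03,0,0,0,0,0,0,-0.04,0,0,0,0,0,0,-0.04,0,0,0,0,0,0,-0.04,0,0,0,0.3,0.045,0,0,0,0,0,0.3,0.05,0,0,0,0,0,0.3,0.05,0,0,0,0,0,0.3,0.05,0,0,0,0,0,0.3,0.05,0,0,0,0,0,0.3,0.05,0,0,0,0,0,0.3,0,0,0,0,0,0,0.3]'
python3 - <<'E'
from h import *
rep()
d=cam("side");cv2.imwrite("pics/s9.png",cv2.resize(d["img"][180:330,250:420,::-1],None,fx=4,fy=4,interpolation=cv2.INTER_CUBIC))
t=cam("top");cv2.imwrite("pics/t9.png",cv2.resize(t["img"][130:240,300:420,::-1],None,fx=5,fy=5,interpolation=cv2.INTER_CUBIC));cv2.imwrite("pics/t9f.png",t["img"][:,:,::-1])
# predicted handle bar pixels, panel at case x=-9
X=np.array([[-9,35,105.4],[-9,-35,105.4]])
for n,D,o,k in(("top",t,(300,130),5),("side",d,(250,180),4)):print(n,((proj(D,W([553.9,-162.7,.1248],X))-o+.5)*k-.5).round())
E
```

```text
t: 21.58
ee_pos: [507.7, 131.4, 423.6]
eef_rot: [0.66, 0.751, 0.001, 0.0]
ft_force: [0.1, 0.2, 0.4]
finger_gap: 55.5
t 21.57 a [ 80.7 298.1 236.8] c [ -9.3 297.8 236.6] b [-99.3 297.5 236.4] pitch -0.1 roll 0.05 yaw 7.37
F case [0.09 0.24 0.35] T [ 0.014  0.007 -0.006] gap 55.5 tcp [507.7 131.4 423.6]
top [[185. 306.]
 [319. 287.]]
side [[225. 191.]
 [329. 240.]]
```

View pics/s9.png

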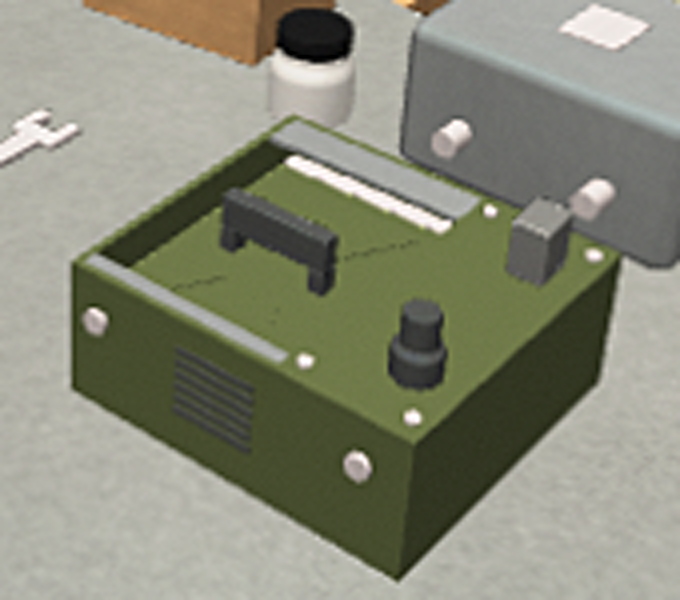

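View pics/t9.png

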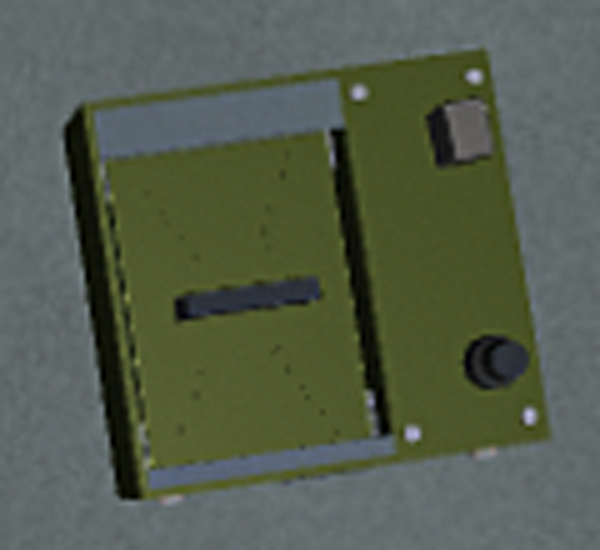

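View pics/t9f.png

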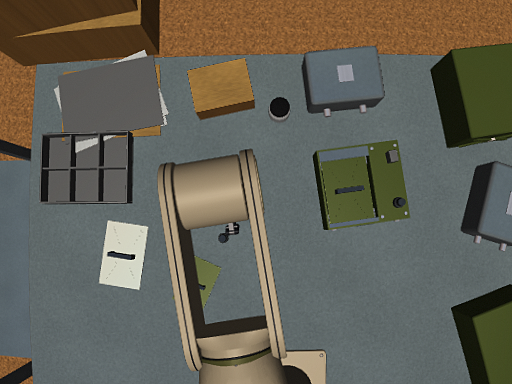

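```bash
python3 -c "
from workcell import finish_job;print(finish_job())"
```

```text
the job is handed in; nothing more can be done
None
```

The green panel is back in the case. It lies flat on the ledges, butted against the narrow-lip end, with both ends under the lips. I let go of it and handed the job in at about 21.7 s of the 48 s allowed.

**What I did:** I gripped the panel by its handle and tilted it 10°. I fed one end under the wide lip until it lightly touched the end wall at about 4 N, then backed it off 4 mm. Then I levelled the panel and lowered it in steps of 1 mm or less until it met the ledges. They are at about z 65 mm by the arm's own measurement. I slid it back to the narrow-end wall, where it butted at about 7 N, eased off to about 5 N, and opened the gripper with the panel resting on the ledges.

**Last checks:**
- **Position:** the arm put the panel's origin at x = -8.9 mm in the case, against a target of -9. It was level within 0.1° just before I let go.
- **Pictures:** in the top picture both ends are under the lips and the handle is within about 1 pixel of where it should be. The relay, the plugs and the jar look unmoved. The wrench is only partly in the last side picture, and the arm hid the screwdriver from the last top picture, so I did not check either of them fully.
- **Robot:** the gripper is clear of everything, with near-zero force on the wrist.

**What was not ideal:**
- While finding the ledges I went two steps too far, so the panel pressed on them with about 17 N for a moment. I eased it straight off, and it stayed under the 30 N limit.
- The cameras disagreed by about 3 mm on where the case is along its x. The touch on the end wall settled that to about half a millimetre.

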